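Swipe the moisture analyser's curved touch bar to start drying

TASK

Start the moisture analyser by running your fingertips lightly along its curved black touch bar: touch down on the end next to the green lamp, follow the curve without lifting off or pressing the sprung bar right down, and finish holding at the end next to the red lamp, still lightly pressing the bar. Grasp nothing, and leave the sample pan and the other things around it where they are.

Things in the scene. Friction and masses are not known exactly. Their poses are not given: they have to be found in the camera images.
- analyser: moisture analyser, fixed: white base 390 x 250 x 50 mm, round blue deck (radius 125 mm, top 85 mm above the table), display and keys in front, open white hood upright at the rear (starts 138 mm behind the origin, leans back, top at 300 mm). Origin: on the table under the centre of the round deck; own x to the rear, -x to the display, z up. The black touch bar lies on the deck's front half
- touch_bar (a joint): how far the whole sprung bar is pressed down (m): 0 at rest, 0.010 right down on its stop. It moves straight down wherever touched and springs back; 0.7 N to start, 2.3 N at 0.004, 4.7 N at the stop. 0.001 to 0.008 is a light press. Where the touch lies is judged at the TCP: keep the fingers shut and on the bar's middle line
- arc_centre (a point): centre of the black bar's arc, above the analyser's origin, 103 mm above the table (the bar's top at rest). The bar is a level arc about this point: centreline radius 105 mm, 22 mm wide, 6 mm thick, round ends, white ticks, 65 degrees to either side of its middle. The deck is 18 mm below its top, and within 20 mm of the centreline nothing else stands over 5 mm above the deck
- bar_mid (a point): middle of the bar's length and width, on its top at rest (does not move when the bar is pressed). From arc_centre it lies 105 mm towards the display
- green_lamp: green lamp, 20 mm across, 5 mm tall, fixed on the deck beyond one end of the bar, on the same 105 mm circle 80 degrees from the bar's middle, so that it is 27 mm past the bar's end centre; start at the end next to it. Which end has it varies. Origin: its centre, on the deck
- red_lamp: red lamp, the same size, placed in the same way at the other end of the bar; finish there. Origin: its centre, on the deck
- sample_pan: loose round aluminium sample pan, 96 mm across, with a 14 mm wide steel tab, lying in the middle of the analyser (origin: centre of underside). Leave it where it is
- sample_jar: loose small clear jar with blue cap, 44 mm across, 60 mm tall, beside the analyser (origin: centre of underside)
- beaker: loose glass beaker, 80 mm across, 95 mm tall (origin: centre of underside)
- weigh_dish: loose white square dish, 80 x 80 x 20 mm (origin: centre of underside)
- spatula: loose lab spatula with green handle, 170 mm long, lying on the table along its own x (origin near its middle)
- amber_bottle: loose amber glass bottle, 90 mm across, 170 mm tall (origin: centre of underside)
- wash_bottle: loose white bottle with red cap, 68 mm across, 160 mm tall (origin: centre of underside)

How it is judged:
By the outcome, as a careful person would: the job done as asked, in the order asked, and still so for the second after the job is handed in, while the arm keeps its last pose, push and grip.
It also fails if it takes over 42 s, if anything falls off the work surface, if the arm or the gripper's body presses on something with over 40 N, if the wrist force passes 120 N, or if a joint passes its speed limit or range.

ROBOT

A 6-joint arm with a two-finger parallel gripper is mounted at the origin on the work surface. World frame = base frame: x ahead of the robot, y to its left, z up, the work surface at z = 0. Lengths are in m, angles in rad, forces in N, time in s.
With the tool pointing down it reaches from about 0.325 to 0.775 m from the base axis. Payload 5.5 kg.
Tool frame: the origin (TCP) lies between the finger pads, 19 mm behind the fingertips; this is the grasp point; z points along the fingers, y is the line along which they close (so a half turn about z gives the same grasp; the last joint's range is limited). The gripper opens to 85 mm and grips with 20 to 120 N. Pads are 22 mm wide; open, the fingers measure 114 mm over their backs; the gripper's body (76 mm by 85 mm) begins 54 mm behind the grasp point. The pads swing forward as they close: fully open they stand 13 mm farther back than shut.
Start: joints at [1.188, 0.091, 1.231, -0, 1.82, -0.057], TCP at [0.192, 0.568, 0.25] pointing down, gripper open.
Joint ranges: [-2.87, 2.87], [-0.86, 2.18], [0.17, 2.46], [-1.51, 4.65], [0.06, 2.69], [-2.65, 2.65]. Speed limits (rad/s): [2.57, 2.57, 3.01, 3.14, 3.14, 3.14].

INTERFACE

Orientations are given as [roll, pitch, yaw] about the fixed x, y, z axes, in that order (R = Rz(yaw) Ry(pitch) Rx(roll)).
In Python, from plant import env, inverse_kinematics, eyes, order gives the robot as it stands. The module is installed in compiled form; this text tells all that it offers. Calls block until the motion is done:
- env.goto(position, orientation): joint-space move of the TCP to a pose.
- env.move_straight(position, speed=0.15, rot=None): straight line of the TCP; rot=None keeps the orientation; speed is the mean speed in m/s.
- env.set_joints(angles): joint-space move.
- env.move_gripper(opening): opening from 0.0 (shut) to 1.0 (fully open); the grip force is fixed at half the most; returns when the fingers have stopped.
- env.pause(seconds).
- inverse_kinematics(position, orientation): joint angles nearest the present ones, or None.
- env.read_state(): the state.
- eyes.capture(name): name is "side" or "top"; returns (picture, depth): 480x640x3 uint8, red, green, blue; 480x640 float32, m along the optical axis (not along the pixel's ray), 0 where there is no reading.
- eyes.get_calibration(name): a dict with "intrinsics" (3x3 intrinsics, pixels), "k1" (the pictures are not rectified: a ray, as slopes to the right and down, at radius r is drawn at 1 + k1 r^2 times it, then the intrinsics apply), "view" (4x4, takes a point from world to camera coordinates). Camera axes: x right, y down, z forward; pixel columns grow to the right and rows downward; lengths in m; the calibration is good to about 2 mm. A picture is of the moment at which its call begins. get_calibration takes no time and is no camera call.
A pose or a line that the arm cannot do raises env.Unreachable and nothing moves.
- order.sign_off(): hands the job in; it is judged then, once.
The state is a dict: "t": time; "joints": joint angles; "joint_vel": joint speeds; "tau": joint torques, N m; "tool_pos": TCP position; "ee_rot": TCP orientation; "contact_force": force on the tool from outside, world axes, zero at the start; "wrist_torque": the same for the moment, N m; "gripper_width": opening from 0.0 (shut) to 1.0 (fully open); "grasp_force": force on a finger pad.
Only numpy, scipy, OpenCV 4.12 (cv2) and the standard library are available. Lean on these libraries where they do the work, as an engineer would, in place of code of your own. Each camera call takes 0.05 s, during which the arm holds its last target. There are 200 camera calls.

## Working session

There is one attempt and no reset: what is moved stays moved. The work goes in short steps, each a Python script; the robot and the scene stay as the last script left them, time stands still between calls to the robot, and variables do not carry over. Pictures are saved under pics/ and viewed, at most 10 in all, crops included, and the job is handed in when it is done.

```bash
mkdir -p pics; python3 - <<'E'
from plant import env, eyes
import cv2, numpy as np
for n in ("top","side"):
    p,d=eyes.capture(n); cv2.imwrite(f"pics/{n}0.png",p[:,:,::-1]); np.savez(f"{n}0.npz",p=p,d=d)
    c=eyes.get_calibration(n); print(n,c)
s=env.read_state(); print(s)
E
```

```text
top {'intrinsics': array([[482.18622023,   0.        , 321.22801158],
       [  0.        , 482.18622023, 243.7597855 ],
       [  0.        ,   0.        ,   1.        ]]), 'k1': 0.002885808193515582, 'view': array([[-0.00446307, -0.99992407,  0.01148667, -0.04703668],
       [-0.99476406,  0.00326663, -0.10214599,  0.62549853],
       [ 0.10210071, -0.01188241, -0.9947031 ,  1.25847325],
       [ 0.        ,  0.        ,  0.        ,  1.        ]])}
side {'intrinsics': array([[500.60783686,   0.        , 327.09068771],
       [  0.        , 500.60783686, 245.89930963],
       [  0.        ,   0.        ,   1.        ]]), 'k1': 0.007870267552540887, 'view': array([[ 0.77084317, -0.6369082 ,  0.01219622, -0.47097855],
       [-0.34512792, -0.43364377, -0.83236999,  0.26264424],
       [ 0.53543209,  0.63741746, -0.55408615,  0.89114437],
       [ 0.        ,  0.        ,  0.        ,  1.        ]])}
{'t': 0.1, 'joints': array([ 1.18827158e+00,  9.18015553e-02,  1.23177943e+00,  4.13084908e-06,
        1.81978224e+00, -5.67257331e-02]), 'joint_vel': array([-1.59160464e-07, -1.32004689e-03, -3.59474468e-03, -1.03344645e-03,
       -3.01931814e-04, -1.22989256e-03]), 'tau': array([ 2.04288939e-03, -4.60213315e+01, -4.19219077e+01, -1.03167265e-04,
        1.06640134e-02,  5.25295306e-06]), 'tool_pos': array([0.19197378, 0.56823119, 0.24894525]), 'ee_rot': array([-3.13982516e+00, -1.04381734e-04,  2.81579456e+00]), 'contact_force': array([-0.89320208,  0.07705043, -0.3842279 ]), 'wrist_torque': array([-0.00341353,  0.01554858,  0.037289  ]), 'grasp_force': 0.0, 'gripper_width': 1.0011150697983089}
```

View pics/top0.png

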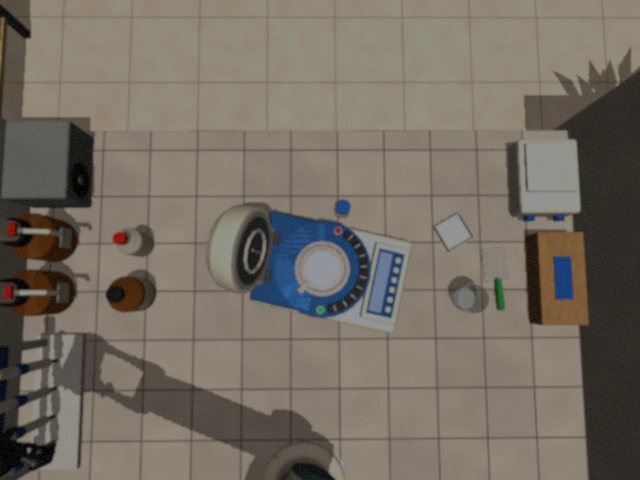

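View pics/side0.png

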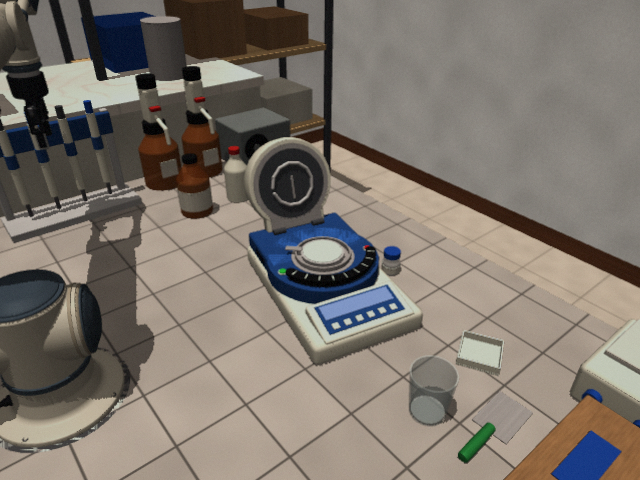

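The top view shows the analyser with its display facing image right (about -y in the world). The green lamp is at (320,310), on the robot's side, and the red lamp at (338,231), on the far side, with the bar curving right between them. The side view puts green at (282,272) and red at (369,248). The jar at (392,260) stands close beyond the red end.

```bash
cat > h.py <<'E'
import numpy as np, cv2
from plant import env, eyes, inverse_kinematics
def proj(n,P):
    c=eyes.get_calibration(n);V=c["view"];q=np.atleast_2d(P)@V[:3,:3].T+V[:3,3]
    s=q[:,:2]/q[:,2:];s=s*(1+c["k1"]*(s**2).sum(1,keepdims=True));K=c["intrinsics"]
    return s@K[:2,:2].T+K[:2,2]
def unproj(n,uv,z):
    c=eyes.get_calibration(n);V=c["view"];K=c["intrinsics"]
    d=(np.atleast_2d(uv)-K[:2,2])/K[0,0];s=d.copy()
    for _ in range(5): s=d/(1+c["k1"]*(s**2).sum(1,keepdims=True))
    r=np.c_[s,np.ones(len(s))]@V[:3,:3];o=-V[:3,:3].T@V[:3,3]
    return o+r*((z-o[2])/r[:,2])[:,None]
E
cat > m.py <<'E'
from h import *
from scipy.optimize import least_squares
seed={"top":dict(g=(320,310),r=(338,231)),"side":dict(g=(282,272),r=(369,248))}
L={};B={}
for n in seed:
    f=np.load(n+"0.npz");p=f["p"].astype(float);yy,xx=np.mgrid[:480,:640]
    for k,ch in (("g",1),("r",0)):
        u,v=seed[n][k]
        w=p[:,:,ch]-np.max(np.delete(p,ch,2),2); w=np.where((np.hypot(xx-u,yy-v)<11)&(w>25),w,0)
        w=(w>0)*1.; L[n,k]=np.array([(w*xx).sum(),(w*yy).sum()])/w.sum(); print(n,k,w.sum(),L[n,k],p[int(v),int(u)])
def tri(k):
    return least_squares(lambda P:np.r_[proj("top",P)[0]-L["top",k],proj("side",P)[0]-L["side",k]],[.4,0,.09])
G,R=tri("g"),tri("r")
print("tri",G.x,G.fun,R.x,R.fun,"dist",np.linalg.norm(G.x-R.x), 2*.105*np.sin(np.radians(80)))
for n in seed:
    g=unproj(n,L[n,"g"],.0895)[0];r=unproj(n,L[n,"r"],.0895)[0];print(n,"plane",g,r,np.linalg.norm(g-r))
# bar: dark pixels on plane .103
g,r=G.x[:2],R.x[:2]
d=(r-g)/np.linalg.norm(r-g)
fwd=np.array([d[1],-d[0]]); 
C=(g+r)/2-fwd*.105*np.cos(np.radians(80)); print("C",C,"fwd",fwd)
for n in seed:
    p=np.load(n+"0.npz")["p"]; m=(p.max(2)<60).astype(np.uint8)
    m=cv2.morphologyEx(m,cv2.MORPH_CLOSE,np.ones((3,3)))
    v,u=np.nonzero(m);X=unproj(n,np.c_[u,v],.103)[:,:2]
    e=X-C;rr=np.hypot(*e.T);a=np.degrees(np.arctan2(e@d,e@fwd));k=(abs(rr-.105)<.02)&(abs(a)<60)
    # fit circle of fixed radius to mean line
    s=least_squares(lambda c:np.hypot(*(X[k]-c).T)-.105,C,loss="soft_l1",f_scale=.005)
    print(n,k.sum(),"bar centre",s.x,"rms",np.sqrt((s.fun**2).mean()))
    im=cv2.resize(p[:,:,::-1],None,fx=4,fy=4,interpolation=cv2.INTER_CUBIC)
    for ro in (.094,.105,.116):
        t=np.radians(np.linspace(-65,65,60));P=np.c_[C+ro*(np.cos(t)[:,None]*fwd+np.sin(t)[:,None]*d),np.full(60,.103)]
        cv2.polylines(im,[np.round(proj(n,P)*4+1.5).astype(int)],False,(0,255,255))
    c=proj(n,np.r_[C,.1])[0]*4; x,y=int(c[0])-300,int(c[1])-280
    cv2.imwrite(f"pics/{n}_ov.png",im[y:y+560,x:x+640])
E
python3 m.py; python3 -c "
import cv2,numpy as np
cv2.imwrite('pics/ov.png',cv2.resize(np.vstack([cv2.imread('pics/top_ov.png')[80:480],cv2.imread('pics/side_ov.png')[80:480]]),(480,600)))"
```

```text
top g 28.0 [319.96428571 309.60714286] [ 32. 148.  51.]
top r 30.0 [337.63333333 230.36666667] [144.  34.  31.]
side g 33.0 [282.06060606 270.6969697 ] [ 33. 149.  44.]
side r 15.0 [365.8        246.26666667] [17. 15. 14.]
tri [ 0.45131968 -0.04403702  0.08854964] [-0.32125375  0.46326343  0.47211756 -0.00782242] [ 0.6517738 -0.0893729  0.0910478] [-0.61239358  0.72691051  0.83428951 -0.07147864] dist 0.2055320798167675 0.20680962813256368
top plane [ 0.45250646 -0.04484436  0.0895    ] [ 0.65384911 -0.09102944  0.0895    ] 0.2065718346128278
side plane [ 0.44981184 -0.04451207  0.0895    ] [ 0.65175622 -0.08676513  0.0895    ] 0.2063173687812036
C [ 0.55556885 -0.04892106] fwd [-0.2205944  -0.97536563]
top 526 bar centre [ 0.55805984 -0.04956586] rms 0.006076916601279907
side 949 bar centre [ 0.55287009 -0.05464523] rms 0.008609160492547098
```

View pics/ov.png

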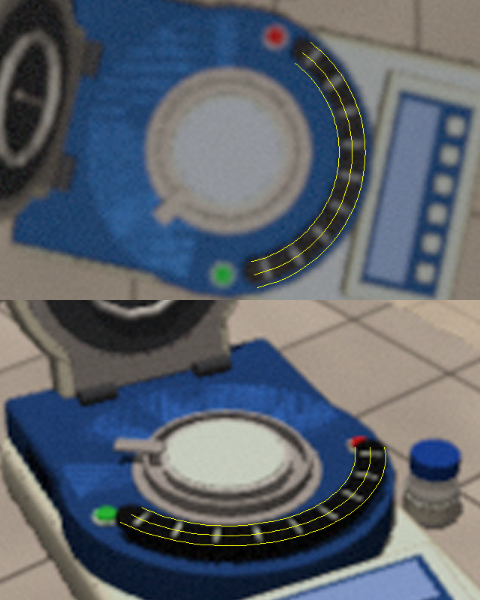

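The overlay matches the bar to about 2 mm in both views. The red lamp is partly hidden in the side view, so I trust the top view more. Next I shut the fingers, cross above hood height and hover over the green end to check against the image.

```bash
cat >> h.py <<'E'
C=np.array([.5565,-.0500]); FWD=np.array([-.223,-.9748]); D=np.array([.9748,-.223])
def arc(deg,r=.105):  # deg<0 green side
    a=np.radians(deg); return C+r*(np.cos(a)*FWD+np.sin(a)*D)
E
python3 - <<'E'
from h import *
env.move_gripper(0.0)
o=[np.pi,0,2.816]
s=env.read_state();print(s["t"],s["gripper_width"])
env.goto([.25,.47,.42],o)
g=arc(-63)
env.goto([*g,.42],o); s=env.read_state();print(s["t"],s["tool_pos"],s["joints"])
env.move_straight([*g,.15],0.2); env.pause(.3)
s=env.read_state();print(s["t"],g,s["tool_pos"],s["ee_rot"],s["contact_force"],s["joints"])
ims=[]
for n in("top","side"):
    p,d=eyes.capture(n); im=cv2.resize(p[:,:,::-1],None,fx=4,fy=4,interpolation=cv2.INTER_CUBIC)
    t=np.r_[s["tool_pos"][:2],s["tool_pos"][2]-.019]
    for q,c in((t,(0,0,255)),(np.r_[g,.103],(0,255,255))):
        cv2.drawMarker(im,tuple(np.round(proj(n,q)[0]*4+1.5).astype(int)),c,0,16)
    x,y=(proj(n,t)[0]*4).astype(int)-[300,180]; y=max(0,y);x=max(0,x); ims.append(im[y:y+300,x:x+640])
cv2.imwrite("pics/hover.png",np.vstack(ims))
E
```

```text
0.8667 0.0006646687703229831
3.7917 [ 0.4548444  -0.07494001  0.41995299] [-2.37259349e-01 -1.71696690e-01  1.17664776e+00  2.42221899e-04
  2.13671695e+00 -1.48352602e+00]
5.5917 [ 0.45467173 -0.07560483] [ 0.454873   -0.07567608  0.15048708] [3.14154331e+00 7.93955032e-04 2.81595897e+00] [ 0.62955539 -0.19576406  0.15321733] [-2.38643367e-01 -2.87548676e-01  1.76074332e+00 -1.99185445e-05
  1.66760277e+00 -1.48380796e+00]
```

View pics/hover.png

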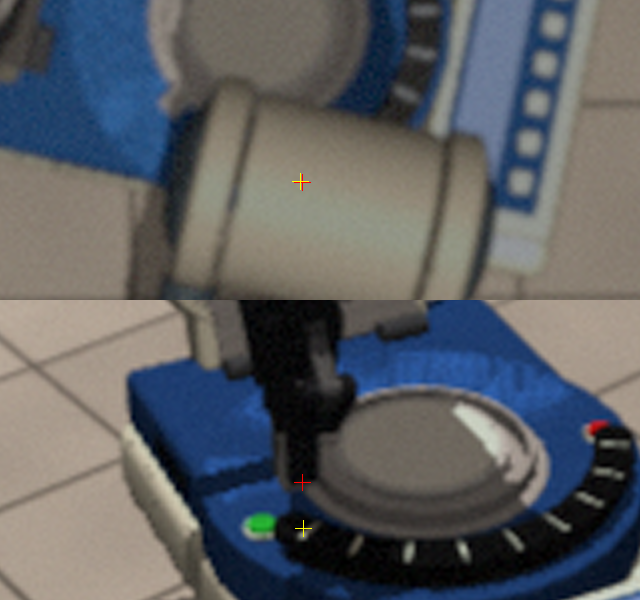

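The hover picture shows the fingertip mark (302,482) directly above the bar's green end at about (303,530), with the green lamp at (262,523), so the alignment is good. Now I touch down by force.

```bash
cat >> h.py <<'E'
def fz(k=8):
    v=[]
    for _ in range(k): env.pause(.01); v.append(env.read_state()["contact_force"])
    return np.mean(v,0),np.std(v,0)[2]
E
python3 - <<'E'
from h import *
g=arc(-63); env.move_straight([*g,.127],.1); env.pause(.2)
f0,sd=fz(15);print(f0,sd)
for z in (.1215,.1195,.1180):
    env.move_straight([*g,z],.02); env.pause(.15); f,sd=fz(); s=env.read_state()
    print(round(s["t"],2),z,s["tool_pos"].round(4),(f-f0).round(2),round(sd,2))
    if (f-f0)[2]>2.6: break
np.save("f0.npy",f0)
E
```

```text
[-0.1217402   0.00616518 -0.06029116] 0.3514611651345441
7.04 0.1215 [ 0.4546 -0.0756  0.1215] [-0.43  0.11  0.9 ] 0.44
7.51 0.1195 [ 0.4548 -0.0756  0.1197] [ 0.86 -0.14  1.91] 0.53
7.97 0.118 [ 0.4548 -0.0756  0.1181] [ 1.49 -0.45  1.9 ] 0.51
```

Contact came at about z = 0.122 as predicted, so the press is now about 4 mm. Next I follow the arc.

```bash
python3 - <<'E'
from h import *
f0=np.load("f0.npy")
for i,a in enumerate(np.linspace(-63,63,43)[1:]):
    env.move_straight([*arc(a),.118],.04)
    if i%3==2:
        s=env.read_state();f,_=fz(5);print(round(s["t"],2),round(a),s["tool_pos"].round(4),(s["tool_pos"][:2]-arc(a)).round(4),(f-f0).round(2))
        if s["t"]>35 or (f-f0)[2]>4.5: break
env.pause(.3);f,_=fz(15);print((f-f0).round(2),env.read_state()["t"])
E
```

```text
8.82 -54 [ 0.4601 -0.0917  0.118 ] [ 0.0002 -0.0005] [ 0.09 -1.48  1.7 ]
9.72 -45 [ 0.4678 -0.1062  0.118 ] [ 0.0002 -0.0004] [ 1.05 -1.09  1.85]
10.61 -36 [ 0.4777 -0.1194  0.118 ] [ 0.0003 -0.0004] [ 0.98 -0.41  2.08]
11.5 -27 [ 0.4895 -0.1309  0.118 ] [ 0.0003 -0.0003] [ 0.88 -0.47  2.58]
12.39 -18 [ 0.503  -0.1404  0.118 ] [ 0.0004 -0.0003] [ 1.05 -1.01  2.33]
13.28 -9 [ 0.5178 -0.1476  0.118 ] [ 0.0004 -0.0002] [ 1.29 -0.21  2.39]
14.18 0 [ 0.5335 -0.1525  0.118 ] [ 0.0004 -0.0001] [ 1.02 -0.25  2.47]
15.07 9 [ 0.5498 -0.1548  0.118 ] [ 0.0004 -0.    ] [ 1.26 -0.48  2.54]
15.96 18 [ 0.5663 -0.1545  0.118 ] [0.0004 0.    ] [ 1.05 -0.05  2.55]
16.85 27 [ 0.5825 -0.1517  0.118 ] [0.0004 0.0001] [ 1.49 -0.13  1.81]
17.74 36 [ 0.5981 -0.1464  0.118 ] [0.0004 0.0002] [1.21 0.46 2.08]
18.63 45 [ 0.6127 -0.1386  0.118 ] [0.0004 0.0003] [1.   0.29 2.35]
19.52 54 [ 0.6259 -0.1287  0.118 ] [0.0004 0.0004] [0.64 0.45 2.31]
20.42 63 [ 0.6374 -0.1169  0.118 ] [0.0003 0.0004] [0.63 0.26 2.37]
[1.19 1.31 2.04] 20.8833
```

```bash
python3 - <<'E'
from h import *
p,_=eyes.capture("side"); im=cv2.resize(p[:,:,::-1],None,fx=4,fy=4,interpolation=cv2.INTER_CUBIC)
x,y=(proj("side",np.r_[arc(63),.1])[0]*4).astype(int)-[400,250]
cv2.imwrite("pics/end.png",im[y:y+500,x:x+640])
E
```

```text
(no output)
```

View pics/end.png

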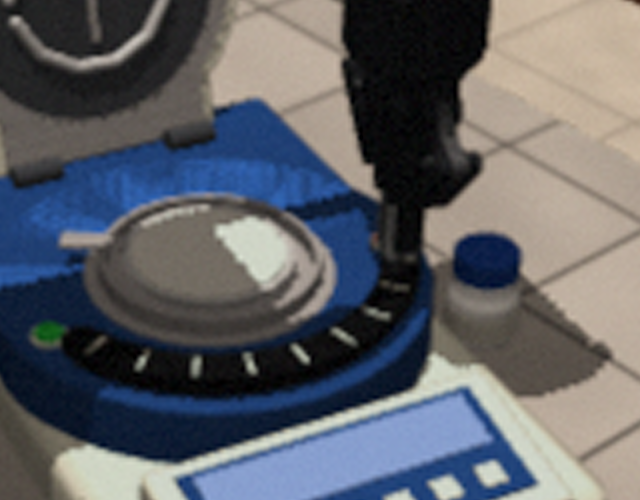

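The fingertips rest on the bar's red end at about (400,258), next to the red lamp at (376,240). The pan and jar have not moved.

```bash
python3 -c "
from plant import order
print(order.sign_off())"
```

```text
the job is handed in; nothing more can be done
None
```

The job is handed in: the shut fingertips touched down at the green end, followed the bar without lifting at about 2 N (roughly 4 mm press), and are holding lightly at the red end; it took about 21 s, and the sample pan and jar look undisturbed in the last picture.

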